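# Lock the seed-tray stack in the trough clamp

### The arm

A 6-joint arm with a two-finger parallel gripper is mounted at the origin on the work surface. World frame = base frame: x ahead of the robot, y to its left, z up, the work surface at z = 0. Lengths are in mm, angles in rad, forces in N, time in s.
With the tool pointing down it reaches from about 350 to 975 mm from the base axis. Payload 7.1 kg.
Tool frame: the origin (TCP) lies on the front face of the gripper's body, between the roots of the fingers; the fingertips stand 80 mm ahead of it and the grasp point (between the pads) lies 61 mm ahead of it (env.tips_ahead is the distance from the TCP to the fingertips, in mm); z points along the fingers, y is the direction in which the jaws open and shut (so a half turn about z gives the same grasp; the last joint's range is limited). The gripper opens to 88 mm and grips with 3 to 60 N. Pads are 20 mm wide; open, the fingers measure 115 mm over their backs; the gripper's body (75 mm by 178 mm) begins 61 mm behind the grasp point.
Start: joints at [1.269, 0.423, 1.63, -0, 1.089, -0.019], TCP at [174.372, 600.167, 302.675] pointing down, gripper open.
Joint ranges: [-3, 3], [-0.9, 2.11], [0.09, 2.58], [-1.31, 4.45], [0.11, 2.69], [-2.54, 2.54]. Speed limits (rad/s): [2.39, 2.39, 3.01, 3.14, 3.14, 3.14].

### API

Orientations are given as a unit quaternion [x, y, z, w].
In Python, from station import env, set_gripper, viewer, workorder gives the robot as it stands. Calls block until the motion is done:
- env.reach(position, orientation): joint-space move of the TCP to a pose.
- env.move_l(position, rot=None, rate=150, f_stop=None): straight line of the TCP; rot=None keeps the orientation; rate is the mean speed in mm/s. With f_stop (N) it stops when the force on the tool has changed by that much, and returns True; else False.
- env.move_joints(angles): joint-space move.
- set_gripper(opening): finger opening in mm; the grip force is fixed at half the most; returns when the fingers have stopped.
- env.hold(seconds).
- env.ik(position, orientation): joint angles nearest the present ones, or None.
- env.read_state(): the state.
- viewer.camera(name): name is "scene" or "top" or "wrist"; returns the picture (384x512x3 uint8, blue, green, red); there is no depth.
- viewer.camera_params(name): a dict with "fx", "fy", "cx", "cy" (pixels), "dist" ([k1, k2, p1, p2, k3] as OpenCV has them; the pictures are not rectified), "pose" (4x4, takes a point from camera to world coordinates); the wrist camera has in their place "tool_from_camera" (4x4, takes a point from camera to tool coordinates, whose origin is the TCP and whose axes are the flange's). Camera axes: x right, y up, looking along -z (the intrinsics and any distortion apply to the point x, -y, -z); pixel columns grow to the right and rows downward; lengths in mm; the calibration is good to about 2 mm. A picture is of the moment at which its call begins: read the wrist's pose just before it. camera_params takes no time and is no camera call.
A pose or a line that the arm cannot do raises env.IKError and nothing moves.
- workorder.sign_off(): hands the job in, once; it reports no verdict.
The state is a dict: "time_s": time; "qpos": joint angles; "dq": joint speeds; "tau": joint torques, N m; "tool_pos": TCP position; "orientation": TCP orientation; "force": force on the tool from outside, world axes, zero at the start; "wrist_torque": the same for the moment, N m; "width": finger opening in mm.
Only numpy, scipy, OpenCV 4.12 (cv2) and the standard library are available. Lean on these libraries where they do the work, as an engineer would, in place of code of your own. Each camera call takes 0.05 s, during which the arm holds its last target.

### The job

Fix the moss-green tray stack in the bench clamp: squeeze the red release lever towards its green post and keep it squeezed while you slide the jaw along, pushing the stack gently until it stands square against the fixed heel plate. Then let the lever go and ease the jaw back only as far as the first notch, so that the lever springs fully out and the jaw is locked close to the stack. Leave the pot, bowl, box and trowel where they are.

Things in the scene. Friction and masses are not known exactly. Their poses are not given: they have to be found in the camera images.
- clamp: Trough clamp of zinced steel, 445 mm long, 150 mm wide, screwed to the bench. Origin on the bench surface under the rail's centre line, z up; y is the slide direction, from jaw to heel. Rail and tray runners are 20 mm high. In the rail's rear part a strip of square notches, pitch 12.5 mm, slots 8.5 mm long; how far along the rail it is fitted differs each time and is not given: feel for a notch.
- heel_face (a point): Centre of the inner face of the fixed upright heel plate at the clamp's far end, at clamp y = +200 mm; the plate is 150 mm wide and 85 mm high; the point is 55 mm above the bench.
- jaw (a joint): Slide of the green jaw carriage along clamp y, m: 0 = fully open (face at clamp y = -55 mm), growing to the heel, end at 0.13. With the lever squeezed it rubs with about 2 N. With the lever let go and the pawl between notches it drags with 5 to 8 N till the pawl snaps into a notch, then stops dead; a notch blocks it both ways.
- jaw_face (a point): Centre of the jaw's flat upright working face, facing the heel: 120 mm wide, 23 to 89 mm above the bench, plate 8 mm thick; the point is 55 mm above the bench. The carriage lies behind it (to clamp -y). Between jaw plate and post stand only the sole (28 mm high) and, up to 37 mm behind the face, two ribs 50 mm high.
- post_front (a point): Point on the front (jaw-side) face of the green grip post, 105 mm above the bench, 70 mm behind the jaw face. The post is fixed to the carriage, upright, 10 mm thick along the slide, 32 mm wide across it, up to 134 mm above the bench. A pad already pressed on it stops linked fingers from closing. Pushing this face backwards moves the carriage without touching the lever.
- lever (a joint): Angle of the red release lever, rad: 0 = sprung fully out (pawl fully in a notch), 0.11 = pawl riding on the strip between notches, 0.165 = squeezed to its stop (pawl clear). At 105 mm above the bench the squeeze takes 4 N at first, 6 N at the stop; the spring pushes it out again. It may stand between notches at the start.
- lever_pad (a point): Point on the rear face of the red lever grip, 106 mm above the bench, behind the post. Grip 28 mm wide, 8 mm thick, 55 to 137 mm above the bench, hinged across the rail 34 mm up, 106 mm behind the jaw face; squeezing moves it to the post. At 105 mm height post and lever measure together, along the slide, from the post's front face: 46 mm when out, 34 mm when squeezed.
- trays: Stack of three moss-green plastic seed trays locked together, 160 mm (its x, across the rail) by 150 mm (its y, along it) by 132 mm high, 0.3 to 0.65 kg, standing loose on rail and runners between jaw and heel. Origin at the centre of its underside, z up. Home against the heel, its origin is at clamp y = +125 mm and the jaw touches it with its face at clamp y = +50 mm.
- pot: Clay pot, 120 mm across and 105 mm high, origin under its centre. Leave alone.
- bowl: White ceramic mixing bowl, 170 mm across and 70 mm high, origin under its centre. Leave alone.
- box: Wooden box with a brass hinge latch, 114 by 164 by 72 mm, origin under its centre. Leave alone.
- trowel: Stainless trowel with a wooden handle lying on the bench, 245 mm long along its x axis, 64 mm wide, 27 mm high, origin on the bench near the neck. Leave alone.
There are look-alikes about, which are no part of the job. Several things have the shape of the trays; the one meant has the colours described above.

How it is judged:
By the outcome, as a careful person would: the job done as asked, in the order asked, and still so for the second after the job is handed in, with the robot touching nothing.
It also fails if it takes over 45 s, if anything falls off the work surface, if the arm or the gripper's body presses on something with over 40 N, if the wrist force passes 120 N, or if a joint passes its speed limit or range.

## Working session

There is one attempt and no reset: what is moved stays moved. The work goes in short steps, each a Python script; the robot and the scene stay as the last script left them, time stands still between calls to the robot, and variables do not carry over. Pictures are saved under pics/ and viewed, and the job is handed in when it is done.

```bash
ls; mkdir -p pics
python3 - <<'E'
from station import env, set_gripper, viewer, workorder
import cv2
for n in ["scene","top","wrist"]:
    cv2.imwrite(f"pics/a_{n}.png",viewer.camera(n))
    print(n,viewer.camera_params(n))
print(env.read_state())
E
```

```text
pics
scene {'fx': 360.40942415782314, 'fy': 360.40942415782314, 'cx': 259.10654946471857, 'cy': 193.61787164908358, 'dist': array([-0.07973774,  0.        ,  0.        ,  0.        ,  0.        ]), 'pose': array([[-2.12896679e-01, -6.60529012e-01,  7.19983631e-01,
         1.31221092e+03],
       [ 9.77013932e-01, -1.35695604e-01,  1.64409485e-01,
         1.45785074e+02],
       [-1.08986212e-02,  7.38436272e-01,  6.74235191e-01,
         8.07126006e+02],
       [ 0.00000000e+00,  0.00000000e+00,  0.00000000e+00,
         1.00000000e+00]])}
top {'fx': 373.499558564464, 'fy': 373.499558564464, 'cx': 253.0876458888029, 'cy': 187.41942105061293, 'dist': array([-0.08661117,  0.        ,  0.        ,  0.        ,  0.        ]), 'pose': array([[ 1.94132294e-02,  9.90196087e-01, -1.38328723e-01,
         3.96706066e+02],
       [-9.99464756e-01,  1.55761367e-02, -2.87677712e-02,
        -3.15727047e+01],
       [-2.63311074e-02,  1.38813159e-01,  9.89968474e-01,
         1.07911951e+03],
       [ 0.00000000e+00,  0.00000000e+00,  0.00000000e+00,
         1.00000000e+00]])}
wrist {'fx': 314
[... 506 characters left out ...]

         1.00000000e+00]])}
{'time_s': 0.15, 'qpos': array([ 1.26896938e+00,  4.23638899e-01,  1.63051282e+00, -1.23052104e-05,
        1.08861638e+00, -1.90151835e-02]), 'dq': array([-0.00088023, -0.00200831, -0.00270009,  0.00087811, -0.00014139,
       -0.0003641 ]), 'tau': array([-1.45170225e-05, -5.44981992e+01, -2.73917091e+01,  6.43419754e-02,
        2.05338345e-02, -7.35794879e-05]), 'tool_pos': array([174.2946001 , 599.84550488, 302.0973494 ]), 'orientation': array([ 1.40932249e-01,  9.90019068e-01, -5.81046326e-04, -8.84996630e-05]), 'force': array([-0.17653676,  0.46455072, -0.79382704]), 'wrist_torque': array([-0.03715966, -0.00380935,  0.0217373 ]), 'width': 87.37557554918719}
```

View pics/a_scene.png

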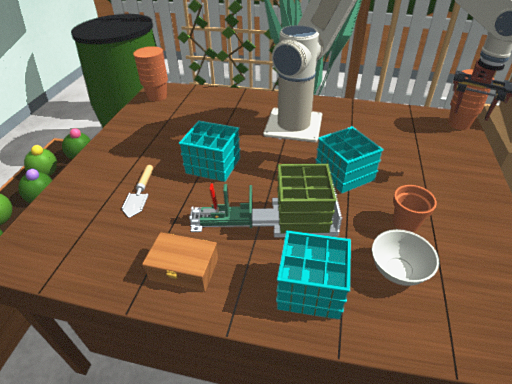

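View pics/a_top.png

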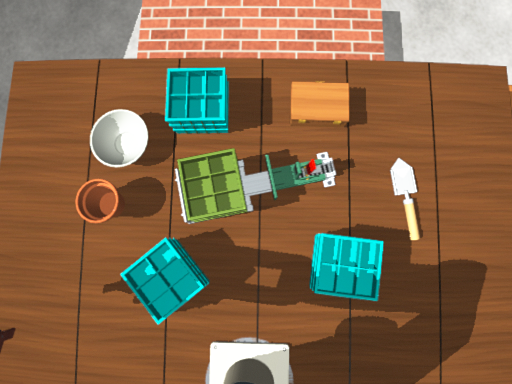

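View pics/a_wrist.png

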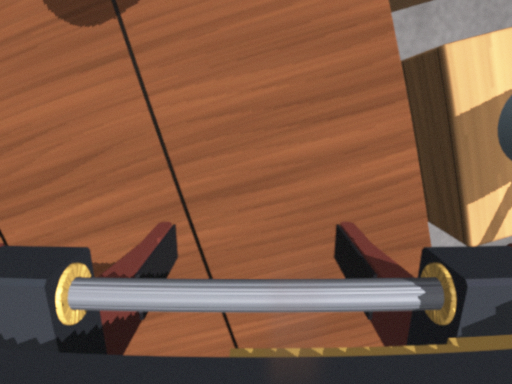

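The top view shows the moss-green stack at about (213,185), the jaw plate at (269,176), post and lever at (305,170), and the heel on the left. I'll enlarge both views.

Run:
```python
import cv2
a=cv2.imread("pics/a_top.png")[135:235,165:345]; cv2.imwrite("pics/b_top.png",cv2.resize(a,None,fx=4.4,fy=4.4,interpolation=cv2.INTER_CUBIC))
a=cv2.imread("pics/a_scene.png")[150:245,180:350]; cv2.imwrite("pics/b_scene.png",cv2.resize(a,None,fx=4.6,fy=4.6,interpolation=cv2.INTER_CUBIC))
```

```text
(no output)
```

View pics/b_top.png

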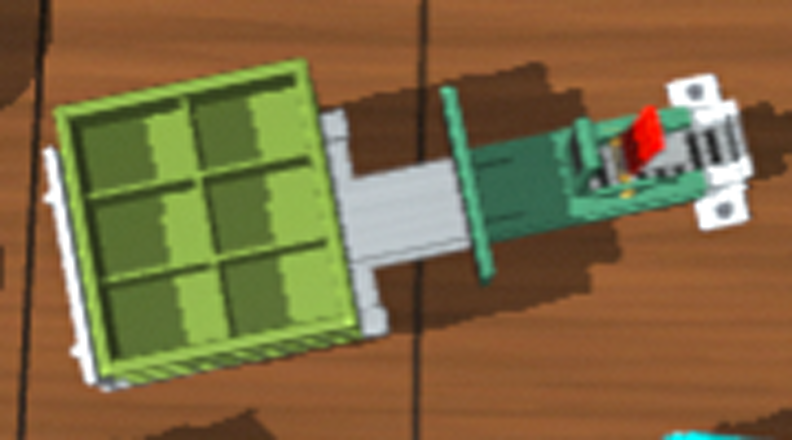

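View pics/b_scene.png

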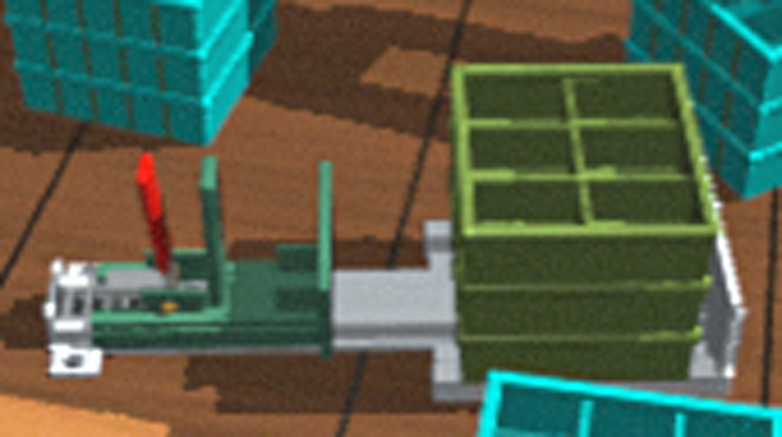

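```bash
cat > h.py <<'E'
import numpy as np, cv2
from station import env, set_gripper, viewer, workorder
def ray(n,px):
    p=viewer.camera_params(n)
    K=np.array([[p['fx'],0,p['cx']],[0,p['fy'],p['cy']],[0,0,1]])
    u=cv2.undistortPoints(np.array([[px]],float),K,np.array(p['dist']))[0,0]
    d=p['pose'][:3,:3]@np.array([u[0],-u[1],-1]); return p['pose'][:3,3],d/np.linalg.norm(d)
def onz(n,px,z):
    o,d=ray(n,px); return o+d*(z-o[2])/d[2]
def tri(a,b):
    (o1,d1),(o2,d2)=ray('top',a),ray('scene',b)
    A=np.stack([d1,-d2],1); t=np.linalg.lstsq(A,o2-o1,rcond=None)[0]
    p,q=o1+t[0]*d1,o2+t[1]*d2; return (p+q)/2,np.linalg.norm(p-q)
T=lambda x,y:(x/4.4+165-.5+.5/4.4,y/4.4+135-.5+.5/4.4)
S=lambda x,y:(x/4.6+180-.5+.5/4.6,y/4.6+150-.5+.5/4.6)
E
python3 - <<'E'
from h import *
np.set_printoptions(precision=1,suppress=True)
def pr(k,v): print(k,v)
P={}
for k,px,z in [("jaw far",(446,88),89),("jaw near",(485,281),89),
 ("post f far",(574,121),134),("lever far",(655,107),137),
 ("tray FL",(58,108),132),("tray FR",(304,62),132),("tray NR",(355,322),132),("tray NL",(106,375),132),
 ("heel far",(48,150),85),("heel near",(92,384),85),
 ("foot far",(695,92),5),("foot near",(724,209),5),("plate corner f",(338,110),20),("plate corner n",(378,333),20)]:
    P[k]=onz('top',T(*px),z); pr(k,P[k])
for k,px,z in [("jaw S far?",(325,163),89),("post top l",(203,158),134),("post top r",(217,158),134),("lever top",(146,156),137),
 ("tray FL",(457,66),132),("tray FR",(683,66),132),("tray NR",(714,232),132),("tray NL",(461,234),132),("heel near",(743,305),85)]:
    pr("S "+k,onz('scene',S(*px),z))
a=lambda u,v: np.degrees(np.arctan2(*(P[v]-P[u])[1::-1]))
for u,v in [("jaw near","jaw far"),("tray FR","tray FL"),("tray NR","tray NL"),("tray NL","tray FL"),("tray NR","tray FR"),("heel near","heel far"),("foot near","foot far"),("plate corner n","plate corner f")]:
    print(u,v,a(u,v),np.linalg.norm(P[u]-P[v]))
E
```

```text
jaw far [625.4 -36.   89. ]
jaw near [506.2 -61.3  89. ]
post f far [ 596.3 -111.   134. ]
lever far [ 604.8 -158.1  137. ]
tray FL [600.5 194.2 132. ]
tray FR [630.1  48.5 132. ]
tray NR [476.4  14.8 132. ]
tray NL [443.  158.6 132. ]
heel far [583.9 210.4  85. ]
heel near [439.6 176.4  85. ]
foot far [ 644.6 -202.6    5. ]
foot near [ 565.8 -221.1    5. ]
plate corner f [625.5  34.6  20. ]
plate corner n [479.    5.2  20. ]
S jaw S far? [513.  -63.9  89. ]
S post top l [ 573.7 -126.2  134. ]
S post top r [ 572.  -117.7  134. ]
S lever top [ 582.3 -160.3  137. ]
S tray FL [447.8  11.9 132. ]
S tray FR [417.6 159.  132. ]
S tray NR [575.1 188.9 132. ]
S tray NL [607.   42.3 132. ]
S heel near [585.1 213.1  85. ]
jaw near jaw far 12.000043617402591 121.81857474581044
tray FR tray FL 101.47098261188492 148.76297052992453
tray NR tray NL 103.08127215247228 147.63898139535613
tray NL tray FL 12.758561691945635 161.53332700838203
tray NR tray FR 12.362137751956839 157.362748424472
heel near heel far 13.27003819620554 148.25612749524407
foot near foot far 13.259982885914198 80.88217736412689
plate corner n plate corner f 11.326358365525488 149.4930262410898
```

```bash
cat >> h.py <<'E'
def quat(yawdeg):
    f=np.radians(-yawdeg/2); return np.array([np.sin(f),np.cos(f),0,0])
from scipy.spatial.transform import Rotation as Rn
def wray(st,px):
    p=viewer.camera_params('wrist')
    K=np.array([[p['fx'],0,p['cx']],[0,p['fy'],p['cy']],[0,0,1]])
    u=cv2.undistortPoints(np.array([[px]],float),K,np.array(p['dist']))[0,0]
    M=p['tool_from_camera']; R=Rn.from_quat(st['orientation']).as_matrix()
    d=R@(M[:3,:3]@np.array([u[0],-u[1],-1])); o=R@M[:3,3]+st['tool_pos']; return o,d
def wz(st,px,z):
    o,d=wray(st,px); return o+d*(z-o[2])/d[2]
E
python3 - <<'E'
from h import *
np.set_printoptions(precision=1,suppress=True)
for k,px in [("FL",(58,108)),("FR",(304,62)),("NR",(355,322)),("NL",(106,375))]: print(k,onz('top',T(*px),152))
for k,px in [("NR",(457,66)),("NL",(683,66)),("FL",(714,232)),("FR",(461,234))]: print("S",k,onz('scene',S(*px),152))
env.reach([600,-135,330],quat(12.5))
import pickle
st=env.read_state(); im=viewer.camera('wrist'); pickle.dump(st,open('st1.pkl','wb'))
cv2.imwrite('pics/w1.png',im); print(st['time_s'],st['tool_pos'],st['qpos'])
cv2.imwrite('pics/w1b.png',cv2.resize(im,None,fx=1.5,fy=1.5,interpolation=cv2.INTER_CUBIC))
E
```

```text
FL [596.2 189.5 152. ]
FR [625.2  46.8 152. ]
NR [474.7  13.8 152. ]
NL [442.  154.6 152. ]
S NR [473.5  15.9 152. ]
S NL [444.1 158.6 152. ]
S FL [597.  187.6 152. ]
S FR [627.9  45.3 152. ]
3.1333 [ 600.1 -134.3  330. ] [-0.2  0.4  1.6  0.   1.1 -2. ]
```

View pics/w1b.png

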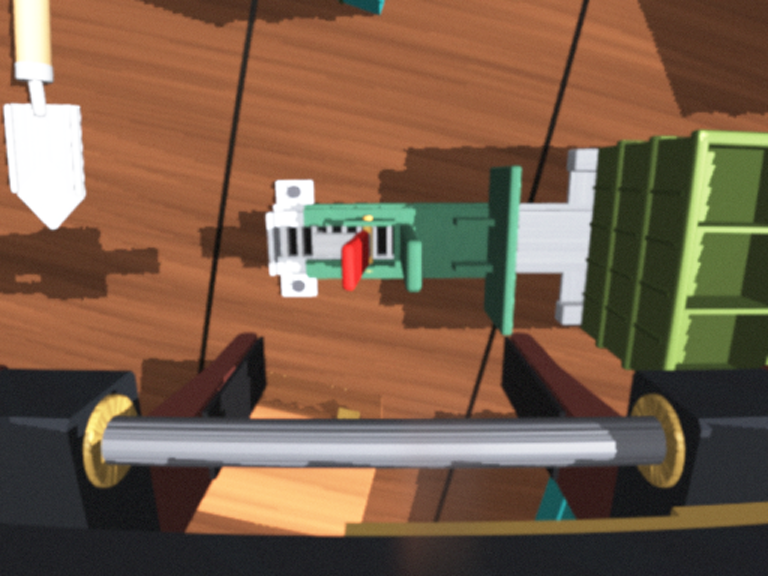

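The wrist view shows post top near (414,265)/1.5, the red lever top near (352,266)/1.5, and the jaw plate at (503,250)/1.5. The tray corners agree across the two views at z=152, which is 20 + 132 mm. I'll zoom in here.

Run:
```python
import cv2
a=cv2.imread("pics/w1.png")[100:230,170:410-60]; cv2.imwrite("pics/w1c.png",cv2.resize(a,None,fx=4.4,fy=4.4,interpolation=cv2.INTER_CUBIC))
```

```text
(no output)
```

View pics/w1c.png

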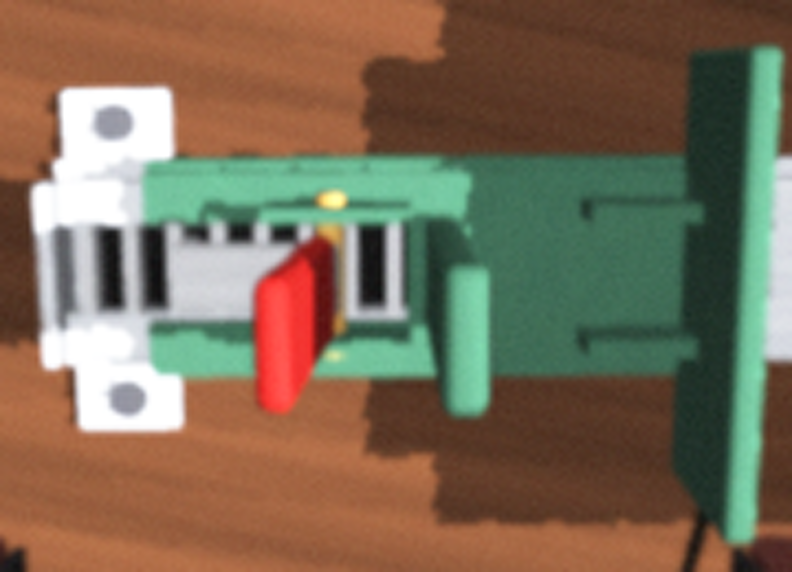

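Run:
```python
from h import *
import pickle
np.set_printoptions(precision=1,suppress=True)
st=pickle.load(open('st1.pkl','rb'))
W=lambda x,y:((x+.5)/4.4+170-.5,(y+.5)/4.4+100-.5)
th=np.radians(12.4); ex=np.array([np.cos(th),np.sin(th)]); ey=np.array([-np.sin(th),np.cos(th)])
O=np.array([0,0])
pts={}
def add(k,p): pts[k]=p; print(k,p,'cx %.1f cy %.1f'%(p[:2]@ex,p[:2]@ey))
for k,px,z in [("post f lo",(489,410),134),("post f up",(488,268),134),("post b",(447,340),134),("lev lo",(262,412),137),("lev up",(256,285),137),
 ("jaw f up",(781,47),89),("jaw f lo",(754,540),89),("jaw b up",(752,50),89),("sole u",(600,158),28),("sole l",(600,376),28)]:
    add(k,wz(st,W(*px),z))
for k,px,z in [("T jaw f far",(441,90),89),("T jaw f near",(479,283),89),("T post f far",(574,121),134),("T heel f far",(48,150),85),("T heel f near",(92,384),85)]:
    add(k,onz('top',T(*px),z))
j=pts["jaw f up"]-pts["jaw f lo"]; print("jaw yaw via wrist",np.degrees(np.arctan2(-j[1],-j[0])),np.linalg.norm(j))
for k,px in [("FL",(58,108)),("FR",(304,62)),("NR",(355,322)),("NL",(106,375))]: add('tray'+k,onz('top',T(*px),152))
for k,px in [("NR",(457,66)),("NL",(683,66)),("FL",(714,232)),("FR",(461,234))]: add("S"+k,onz('scene',S(*px),152))
```

```text
post f lo [ 595.3 -111.3  134. ] cx 557.5 cy -236.5
post f up [ 566.8 -118.4  134. ] cx 528.1 cy -237.4
post b [ 582.9 -123.1  134. ] cx 542.9 cy -245.4
lev lo [ 605.2 -156.8  137. ] cx 557.4 cy -283.1
lev up [ 579.8 -163.2  137. ] cx 531.3 cy -283.9
jaw f up [508.2 -60.4  89. ] cx 483.3 cy -168.1
jaw f lo [623.  -33.3  89. ] cx 601.3 cy -166.3
jaw b up [510.3 -66.7  89. ] cx 484.1 cy -174.7
sole u [543.  -84.1  28. ] cx 512.3 cy -198.7
sole l [602.1 -68.5  28. ] cx 573.3 cy -196.2
T jaw f far [624.1 -32.9  89. ] cx 602.5 cy -166.2
T jaw f near [505.  -57.7  89. ] cx 480.8 cy -164.8
T post f far [ 596.3 -111.   134. ] cx 558.5 cy -236.5
T heel f far [583.9 210.4  85. ] cx 615.5 cy 80.1
T heel f near [439.6 176.4  85. ] cx 467.3 cy 77.9
jaw yaw via wrist 13.28588876973848 117.99556351091941
trayFL [596.2 189.5 152. ] cx 623.0 cy 57.0
trayFR [625.2  46.8 152. ] cx 620.6 cy -88.6
trayNR [474.7  13.8 152. ] cx 466.6 cy -88.5
trayNL [442.  154.6 152. ] cx 464.9 cy 56.0
SNR [473.5  15.9 152. ] cx 465.8 cy -86.1
SNL [444.1 158.6 152. ] cx 467.8 cy 59.5
SFL [597.  187.6 152. ] cx 623.3 cy 55.0
SFR [627.9  45.3 152. ] cx 623.0 cy -90.6
```

Three views agree: post front at slide −237, jaw face at −167 (70 mm apart, as specified), centreline 542.7. Next I descend and squeeze.

```bash
cat >> h.py <<'E'
th=np.radians(12.5); 
t0=np.radians(12.4)
EY=np.array([-np.sin(th),np.cos(th),0]); EX=np.array([np.cos(th),np.sin(th),0])
G0=542.7*np.array([np.cos(t0),np.sin(t0),0])-252*np.array([-np.sin(t0),np.cos(t0),0])
def at(dx,dy,z): return G0+EX*dx+EY*dy+np.array([0,0,z])
def rep(l=''):
    s=env.read_state(); d=s['tool_pos']-G0
    print(l,'t %.2f w %.2f off x %.1f y %.1f z %.1f F along %.1f lat %.1f up %.1f'%(s['time_s'],s['width'],d@EX,d@EY,d[2],s['force']@EY,s['force']@EX,s['force'][2])); return s
E
python3 - <<'E'
from h import *
env.reach(at(0,0,260),quat(12.5))
rep('above')
print(env.move_l(at(0,0,167),rate=90,f_stop=15)); rep('down')
set_gripper(60); rep('60')
cv2.imwrite('pics/d1.png',viewer.camera('scene')[130:260,160:360].repeat(4,0).repeat(4,1))
E
```

```text
above t 3.58 w 87.92 off x 0.1 y 0.3 z 259.8 F along -0.5 lat 0.2 up 0.2
False
down t 4.76 w 87.37 off x 0.3 y -0.2 z 167.6 F along -0.6 lat -0.1 up -0.0
60 t 5.38 w 59.93 off x 0.2 y -0.4 z 167.3 F along -3.4 lat -0.9 up 2.6
```

View pics/d1.png

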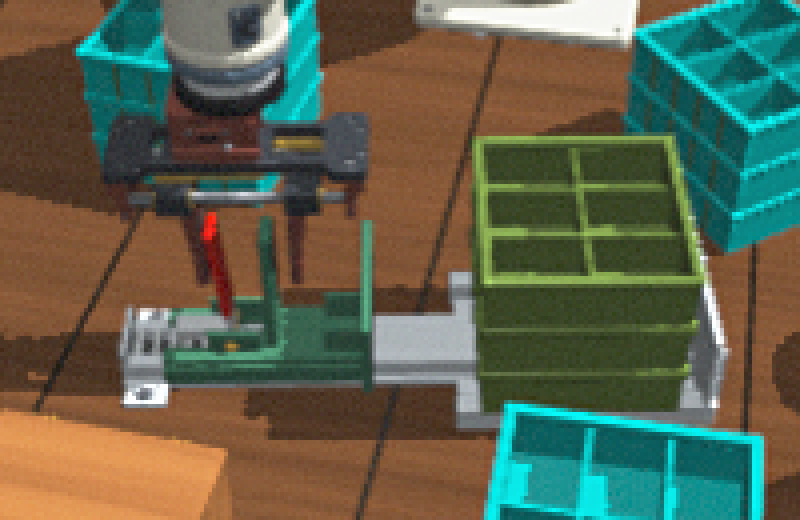

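The fingers straddle post and lever, and the rear pad is just touching the lever. Squeezing now.

Run:
```python
from h import *
set_gripper(30); rep('closed'); env.hold(0.2); rep()
```

```text
closed t 5.95 w 34.97 off x 0.2 y 0.4 z 167.2 F along 1.7 lat 0.5 up 4.6
 t 6.15 w 34.90 off x 0.2 y 0.3 z 167.2 F along 2.6 lat 0.8 up 4.8
```

Run:
```python
from h import *
print(env.move_l(at(0,10,167),rate=25,f_stop=12)); rep('10')
print(env.move_l(at(0,68,167),rate=50,f_stop=12)); rep('68')
cv2.imwrite('pics/d2.png',viewer.camera('scene')[130:260,160:360].repeat(4,0).repeat(4,1))
```

```text
False
10 t 6.70 w 35.03 off x 0.2 y 10.3 z 167.2 F along -0.4 lat 1.4 up 5.1
False
68 t 8.01 w 34.67 off x -0.2 y 68.2 z 167.2 F along 0.5 lat -0.7 up 6.9
```

View pics/d2.png

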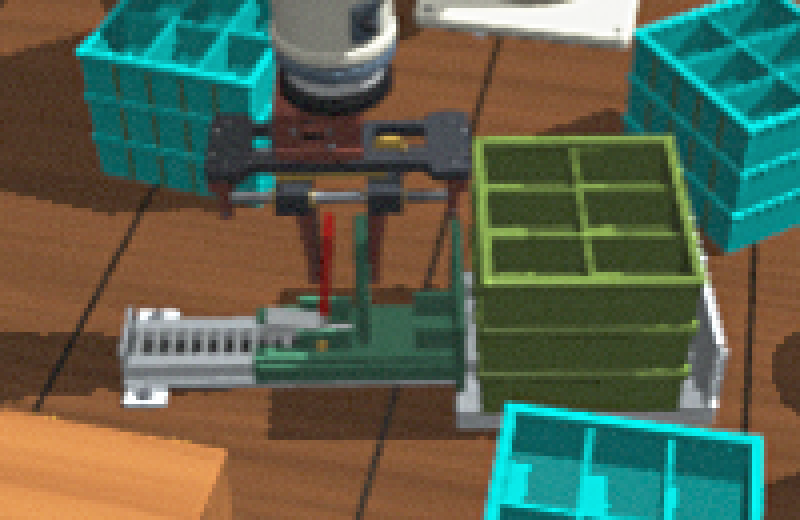

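The jaw is a few mm short of the stack and the lever is held squeezed. Now a slow push to the heel.

Run:
```python
from h import *
for y in (76,82,86,90,94,98,102):
    r=env.move_l(at(0,y,167),rate=14,f_stop=10); s=rep(f'{y} {r}')
    if r or s['force']@EY<-9: break
cv2.imwrite('pics/d3.png',viewer.camera('scene')[130:260,160:360].repeat(4,0).repeat(4,1))
a=viewer.camera('top')[135:235,165:345]; cv2.imwrite("pics/d3t.png",cv2.resize(a,None,fx=4.4,fy=4.4,interpolation=cv2.INTER_CUBIC))
```

```text
76 False t 8.78 w 34.79 off x -0.2 y 75.7 z 167.1 F along -3.2 lat 0.0 up 7.3
82 False t 9.36 w 34.69 off x -0.2 y 81.7 z 167.2 F along -4.5 lat -1.0 up 6.3
86 False t 9.79 w 34.85 off x -0.3 y 85.7 z 167.2 F along -3.3 lat -0.3 up 6.8
90 False t 10.22 w 34.67 off x -0.3 y 89.7 z 167.2 F along -5.0 lat 0.0 up 6.3
94 True t 10.48 w 34.33 off x -0.3 y 91.1 z 167.2 F along -1.0 lat -0.3 up 2.6
```

View pics/d3.png

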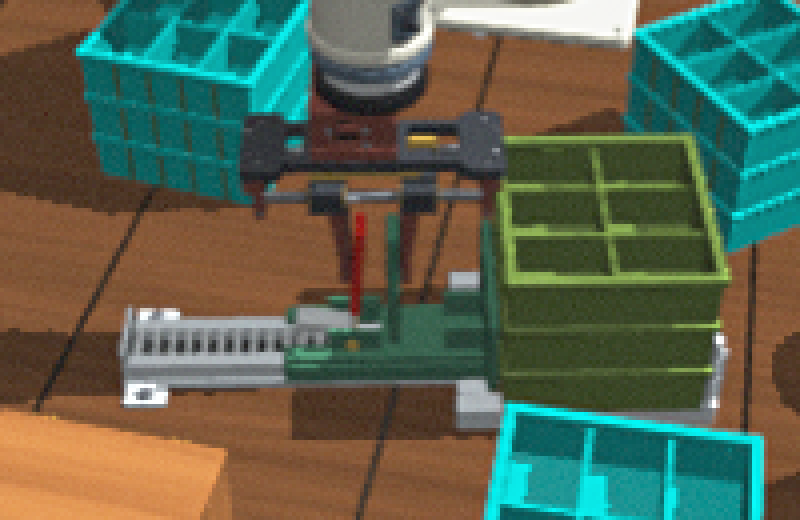

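View pics/d3t.png

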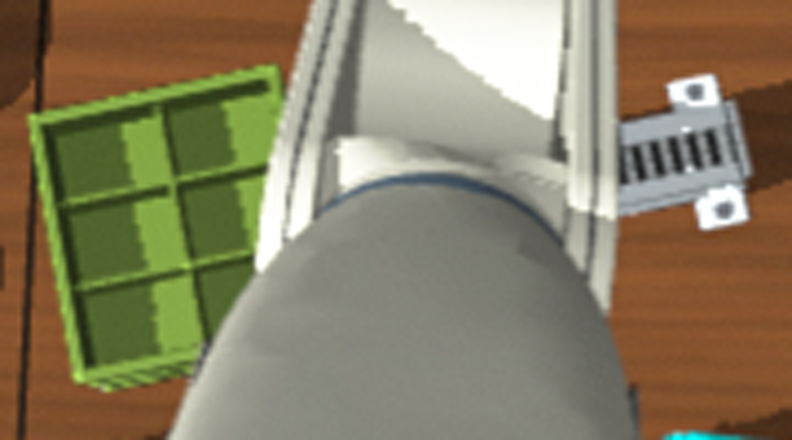

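The jaw stopped at 91 mm; I expected about 92. I'll press again to confirm the stack is fully seated and square.

Run:
```python
from h import *
r=env.move_l(at(0,95,167),rate=10,f_stop=14); rep(r)
env.hold(0.3); rep()
th2=0
im=viewer.camera('top')
a=im[130:240,155:265]; cv2.imwrite("pics/d4t.png",cv2.resize(a,None,fx=5.4,fy=5.4,interpolation=cv2.INTER_CUBIC))
```

```text
True t 10.89 w 34.06 off x -0.3 y 91.3 z 167.2 F along -1.8 lat -0.4 up 3.2
 t 11.19 w 34.57 off x -0.3 y 91.3 z 167.2 F along 0.2 lat -0.8 up 4.2
```

View pics/d4t.png

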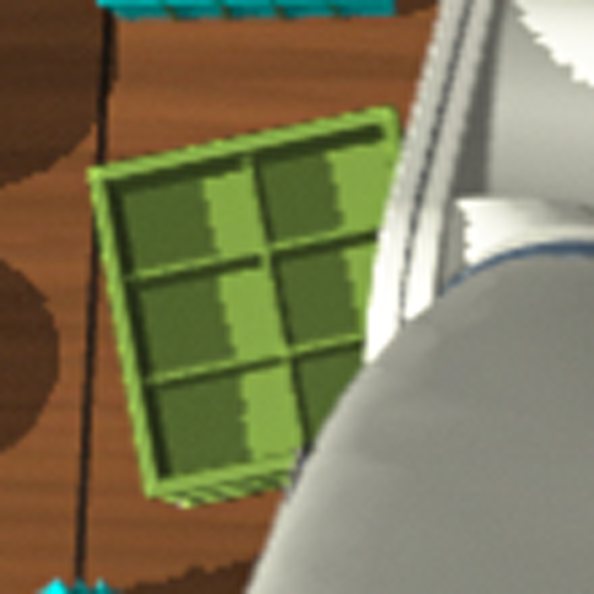

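Run:
```python
from h import *
q=lambda x,y:((x+.5)/5.4+154.5,(y+.5)/5.4+129.5)
a=onz('top',q(91,168),152);b=onz('top',q(148,495),152);c=onz('top',q(392,107),152)
cl=lambda p:(round(p[:2]@EX[:2],1),round(p[:2]@EY[:2],1))
print(cl(a),cl(b),cl(c),np.degrees(np.arctan2(*(a-b)[1::-1])),np.linalg.norm(a-b))
```

```text
(np.float64(622.5), np.float64(72.7)) (np.float64(464.8), np.float64(72.4)) (np.float64(622.1), np.float64(-73.0)) 12.607110070874786 157.69349858987337
```

The stack is square (12.6° against the clamp's 12.5°; far-edge corners at 72.7 and 72.4). Releasing the lever, then easing back on the post face.

Run:
```python
from h import *
set_gripper(72); rep('open')
print(env.move_l(at(-0.3,75,167),rate=40,f_stop=10)); rep('near')
cv2.imwrite('pics/d5.png',viewer.camera('scene')[130:260,160:360].repeat(4,0).repeat(4,1))
r=False
for y in np.arange(73,56,-2):
    r=env.move_l(at(-0.3,y,167),rate=8,f_stop=12); s=rep(f'{y} {r}')
    if r: break
cv2.imwrite('pics/d6.png',viewer.camera('scene')[130:260,160:360].repeat(4,0).repeat(4,1))
```

```text
open t 11.99 w 71.79 off x -0.3 y 91.2 z 167.2 F along 0.4 lat 0.2 up 0.0
False
near t 12.55 w 71.95 off x -0.4 y 74.8 z 167.0 F along -0.0 lat 0.1 up -0.8
73 False t 13.00 w 72.31 off x -0.3 y 73.0 z 167.0 F along 0.2 lat -0.1 up -0.4
71 False t 13.40 w 71.73 off x -0.3 y 70.9 z 167.0 F along 1.0 lat -0.2 up -0.2
69 False t 13.80 w 71.85 off x -0.3 y 69.0 z 167.0 F along -0.3 lat -0.3 up 0.0
67 False t 14.20 w 71.82 off x -0.3 y 67.0 z 167.0 F along 2.2 lat -0.6 up 0.3
65 False t 14.60 w 71.55 off x -0.3 y 66.0 z 167.0 F along 8.4 lat 1.3 up 0.9
63 True t 14.90 w 72.11 off x -0.5 y 65.9 z 166.6 F along 2.0 lat -0.4 up 0.5
```

View pics/d5.png

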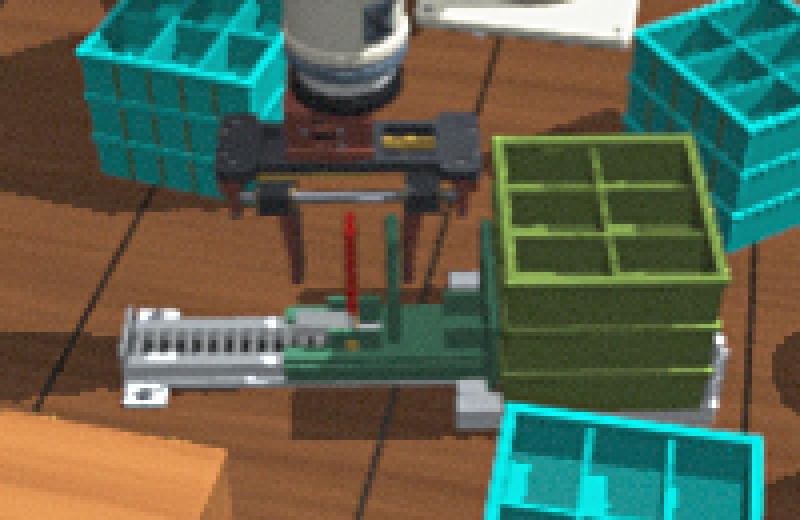

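View pics/d6.png

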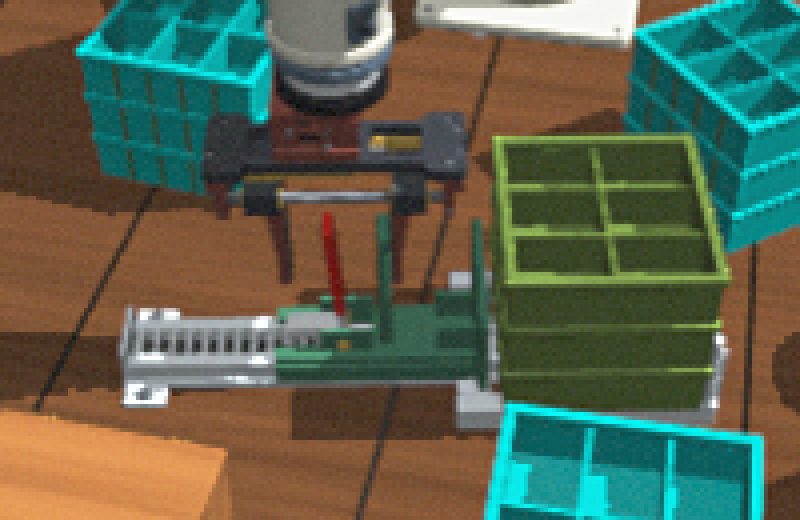

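Before easing back the lever stood upright, riding between notches. Now it is tilted fully out after about 6 mm of travel and a dead stop. Backing off and checking.

Run:
```python
from h import *
import pickle
env.move_l(at(-0.3,74,167),rate=40); rep('off post')
env.move_l(at(-0.3,74,260),rate=120); rep('up')
# same viewpoint relative to the carriage as picture w1 (carriage moved ~86)
P0=np.array([600,-135,330.])+EY*86
env.reach(P0,quat(12.5)); env.hold(0.2)
st=env.read_state(); im=viewer.camera('wrist'); pickle.dump(st,open('st2.pkl','wb')); rep()
cv2.imwrite('pics/w2.png',im)
a=im[100:230,170:350]; cv2.imwrite("pics/w2c.png",cv2.resize(a,None,fx=4.4,fy=4.4,interpolation=cv2.INTER_CUBIC))
cv2.imwrite('pics/d7.png',viewer.camera('scene'))
```

```text
off post t 15.30 w 72.22 off x -0.4 y 74.3 z 166.9 F along -0.1 lat -0.8 up -0.3
up t 16.23 w 71.74 off x -0.7 y 74.1 z 259.3 F along -0.5 lat -0.5 up -0.0
 t 16.87 w 71.95 off x 13.5 y 77.4 z 328.4 F along -0.2 lat -0.5 up 0.0
```

View pics/w2c.png

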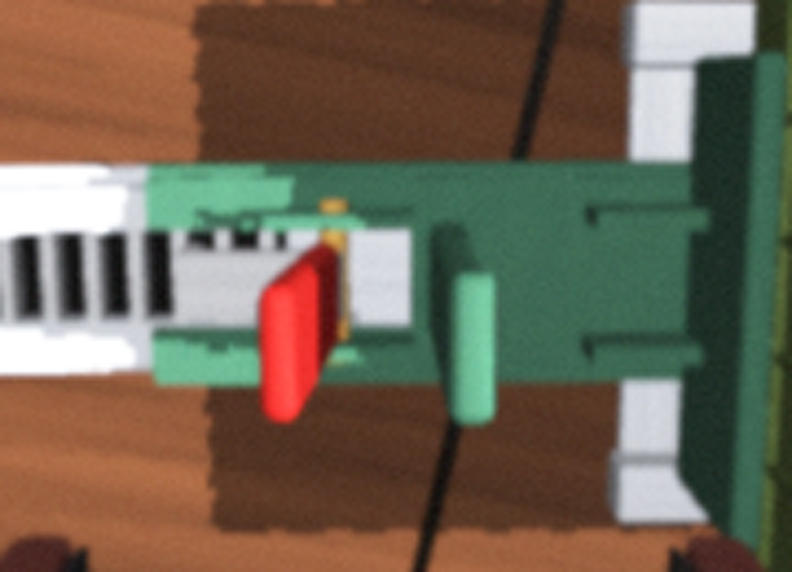

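View pics/d7.png

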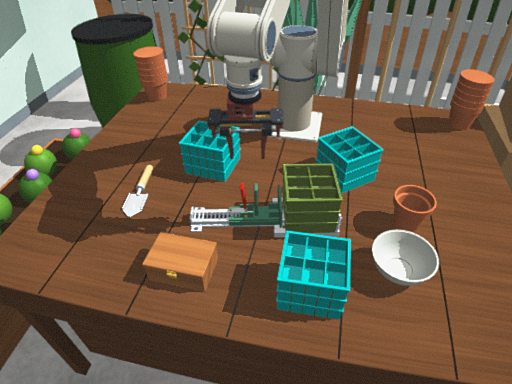

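The final view shows the lever's rear edge 234 px from the post's front edge. It was 233 px when sprung out at the start, and a riding lever would be about 50 px less. Jaw locked, bystanders unmoved, robot clear.

Run:
```python
from h import *
a=cv2.absdiff(cv2.imread('pics/a_scene.png'),cv2.imread('pics/d7.png')).max(2)
for k,(x0,y0,x1,y1) in dict(pot=(390,183,438,232),bowl=(370,230,440,285),box=(143,232,220,288),trowel=(120,163,155,218)).items(): print(k,(a[y0:y1,x0:x1]>60).mean())
workorder.sign_off(); rep()
```

```text
pot 0.0
bowl 0.0
box 0.0
trowel 0.0025974025974025974
the job is handed in; nothing more can be done
the job is handed in; nothing more can be done
```

The tray stack is clamped square against the heel and the jaw is locked in the first notch. I handed the job in at about 17 s on the robot's clock, with the gripper clear of everything.

**What I did**
- I squeezed the lever onto its post, with the grip reading about 34.5 mm.
- I slid the jaw 91 mm with the lever held, pushing the stack slowly to the heel. A second push stopped with only 0.2 mm more travel.
- I let the lever go, then pushed back on the post's front face. The jaw moved about 6.6 mm and stopped dead, which is less than one notch pitch.

**Last checks**
- **Stack:** with the jaw still pressed on it, the stack measured 12.6° against the clamp's 12.5°, with both far corners level along the slide to 0.3 mm. After the jaw eased back I checked it only by eye in the scene picture, where it looked unmoved.
- **Lever:** it stood upright between notches after release and is now tilted fully out. Its distance from the post in the picture is 234 px, against 233 px at the start.
- **Other things:** the pot, bowl and box showed no change in the scene picture, and the trowel only 0.3 % of pixels.

**One oddity:** while easing back, the force read at each pause was mostly lower than the 5 to 8 N drag given, until 8.4 N at the notch. I put that down to the load relaxing between steps. I tested the lock only by pushing backwards, not towards the heel.

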